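# Flip the picture frame up against the display riser

### The arm

A 6-joint arm with a two-finger parallel gripper is mounted at the origin on the work surface. World frame = base frame: x ahead of the robot, y to its left, z up, the work surface at z = 0. Lengths are in mm, angles in rad, forces in N, time in s.
With the tool pointing down it reaches from about 275 to 875 mm from the base axis. Payload 12.5 kg.
Tool frame: the origin (TCP) lies between the finger pads; the fingertips stand 14 mm ahead of it and the grasp point (between the pads) lies 5 mm behind it; z points along the fingers, y is the line along which they close (so a half turn about z gives the same grasp; the last joint's range is limited). The gripper opens to 85 mm and grips with 20 to 120 N. Pads are 22 mm wide; open, the fingers measure 114 mm over their backs; the gripper's body (76 mm by 85 mm) begins 54 mm behind the grasp point. The pads swing forward as they close: fully open they stand 13 mm farther back than shut.
Start: joints at [1.258, 0.351, 1.652, -0, 1.139, -0.085], TCP at [124.178, 535.784, 245.29] pointing down, gripper open.
Joint ranges: [-2.75, 2.75], [-0.79, 2.1], [0.01, 2.65], [-1.57, 4.71], [0.07, 3.14], [-2.87, 2.87]. Speed limits (rad/s): [2.22, 2.22, 2.79, 3.14, 3.14, 3.14].

### API

Orientations are given as a 3x3 rotation matrix whose columns are the frame's x, y, z axes.
In Python, from workcell import manip, jaws, planner, imaging, ticket, sensors gives the robot as it stands. Calls block until the motion is done:
- manip.movep(position, orientation): joint-space move of the TCP to a pose.
- manip.servo_line(position, speed=150, attitude=None): straight line of the TCP; attitude=None keeps the orientation; speed is the mean speed in mm/s.
- manip.move_j(angles): joint-space move.
- jaws.move_gripper(opening, newtons=None): finger opening in mm; newtons is the grip in N (None keeps the last); returns when the fingers have stopped.
- manip.sleep(seconds).
- planner.solve_ik(position, orientation): joint angles nearest the present ones, or None.
- imaging.snapshot(name): name is "side" or "top"; returns a dict with "frame" (420x560x3 uint8, red, green, blue), "vfov" (degrees; the focal length in pixels is half the picture's height over the tangent of half this angle, whatever the lens; pixels are square), "cx", "cy" (the principal point, pixels), "eye" and "attitude" of the camera in the world. Camera axes: x right, y down, z forward; pixel columns grow to the right and rows downward; lengths in mm; the calibration is good to about 2 mm. A picture is of the moment at which its call begins. There is no depth.
A pose or a line that the arm cannot do raises manip.MotionError and nothing moves.
- ticket.hand_in(): hands the job in; it is judged then, once.
Readings, each from a call of its own:
- sensors.current_time_s(): time.
- sensors.current_joints(): joint angles.
- sensors.current_joint_velocities(): joint speeds.
- sensors.current_tau(): joint torques, N m.
- sensors.current_ee_pos(): TCP position.
- sensors.current_tool_rot(): TCP orientation.
- sensors.current_wrist_force(): force on the tool from outside, world axes, zero at the start.
- sensors.current_moment(): the same for the moment, N m.
- sensors.current_gripper_width(): finger opening in mm.
- sensors.current_grip_force(): force on a finger pad.
Only numpy, scipy, OpenCV 4.12 (cv2) and the standard library are available. Lean on these libraries where they do the work, as an engineer would, in place of code of your own. Each camera call takes 0.05 s, during which the arm holds its last target. There are 200 camera calls.

### The job

The picture frame lies face down in front of the low display riser. Push it square up against the riser's front, lever it up there with its far edge still down on the counter until it tips over onto the riser face up, then slide it back so that it lies flat and square, fully home against the riser's back rail between the two ornaments. Be gentle, the frame is glazed: never press on it with more than 20 N, leave the ornaments and the tin alone, and let go at the end.

Things in the scene. Friction and masses are not known exactly. Their poses are not given: they have to be found in the camera images.
- frame: dark lacquered picture frame, loose, face down, 100 mm (x) by 130 mm (y) by 18 mm, 0.17 to 0.35 kg. Origin: centre of its picture side; z points out of its back (up now, down at the end). The picture side's rim is bevelled 45 degrees all round, 11 mm wide and high: now an undercut below the upright side faces (11 to 18 mm up). The glass breaks if pressed with over 20 N
- frame_near (a point): middle of the frame's -x side face, 15 mm above the picture side; this edge starts towards the robot, askew to the riser by up to 0.25 rad, and ends at the back rail
- frame_far (a point): middle of the frame's +x side face, 15 mm above the picture side; this edge starts towards the riser, about 20 to 45 mm from its front. Tipped over, the frame may come to rest leaning on the riser's front edge with this edge on the counter: push and lift this edge to bring it flat
- riser: lacquered wooden display riser fixed on the counter, 120 mm deep (x) by 400 mm wide (y), top 22 mm high. Origin: centre of its underside; x points away from the robot, front face at x = -60 mm. On its back edge a rail 14 mm thick stands 18 mm above the top, its front face at x = +46 mm, so the flat top is 106 mm deep
- riser_foot (a point): middle of the riser's front face, at counter height; x points into the riser
- riser_rail (a point): middle of the rail's front face, at the height of the riser's top; x points away from the robot
- figure: turned wooden figure, 44 mm across, 74 mm high, standing loose on the riser about 160 mm left (+y) of its middle; origin at its foot; leave alone
- beaker: white ceramic beaker, 52 mm across, 62 mm high, standing loose on the riser about 160 mm right (-y) of its middle; origin at its foot; leave alone
- tin: closed metal tin, 77 by 107 mm, 42 mm high, loose on the counter about 200 mm to the left (+y) of the frame; origin at its underside; leave alone

How it is judged:
By the outcome, as a careful person would: the job done as asked, in the order asked, and still so for the second after the job is handed in, with the robot touching nothing.
It also fails if it takes over 72 s, if anything falls off the work surface, if the arm or the gripper's body presses on something with over 40 N, if the wrist force passes 120 N, or if a joint passes its speed limit or range.

## Working session

There is one attempt and no reset: what is moved stays moved. The work goes in short steps, each a Python script; the robot and the scene stay as the last script left them, time stands still between calls to the robot, and variables do not carry over. Pictures are saved under pics/ and viewed, at most 10 in all, crops included, and the job is handed in when it is done.

```bash
ls; mkdir -p pics
python3 - <<'E'
from workcell import imaging,sensors
import cv2
for n in("top","side"):
    s=imaging.snapshot(n); cv2.imwrite(f"pics/{n}0.png",s["frame"][:,:,::-1])
    print(n,s["vfov"],s["cx"],s["cy"],s["eye"],s["attitude"])
print(sensors.current_time_s())
E
```

```text
pics
top 51.72634796606491 282.1352921436704 207.94510375449286 [452.75407646  84.51896713 983.86485259] [[-0.01978271 -0.99019833  0.13826027]
 [-0.99972668  0.01786799 -0.01507624]
 [ 0.01245804 -0.13852073 -0.99028117]]
side 46.94605657251877 269.85579035041656 210.04892435417824 [ 541.76743709 -747.00313762  648.61342467] [[ 0.99933125 -0.01603668  0.03286147]
 [-0.03603136 -0.58495224  0.810267  ]
 [ 0.0062284  -0.81090918 -0.58513888]]
0.1
```

View pics/top0.png

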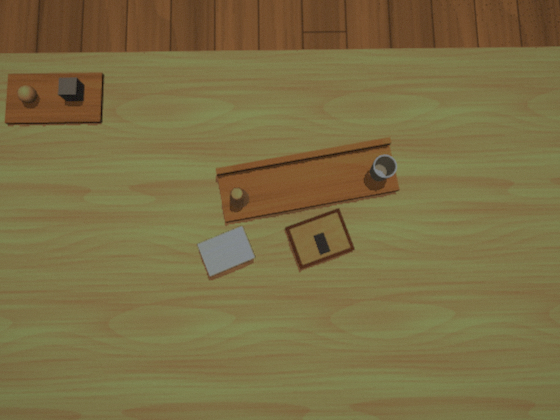

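View pics/side0.png

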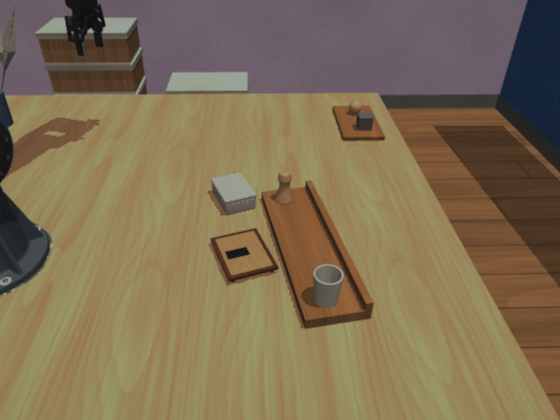

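The top view shows the riser (corners about (226,221), (398,191) in front and the rail at (217,170)-(390,140)). The frame is centred near (320,239), the tin at (226,251), the figure at (237,195) and the beaker at (384,168). The side view agrees.

```bash
cat > h.py <<'E'
import numpy as np, cv2
from workcell import manip,jaws,planner,imaging,ticket,sensors
def cast(s,px,z):
    px=np.atleast_2d(np.asarray(px,float)); f=s["frame"].shape[0]/2/np.tan(np.radians(s["vfov"])/2)
    d=np.c_[(px[:,0]-s["cx"])/f,(px[:,1]-s["cy"])/f,np.ones(len(px))]@np.array(s["attitude"]).T
    e=np.array(s["eye"]); return e+d*((z-e[2])/d[:,2])[:,None]
def proj(s,p):
    p=np.atleast_2d(p); c=(p-np.array(s["eye"]))@np.array(s["attitude"]); f=s["frame"].shape[0]/2/np.tan(np.radians(s["vfov"])/2)
    return np.c_[c[:,0]/c[:,2]*f+s["cx"],c[:,1]/c[:,2]*f+s["cy"]]
def save(s,name,box=None,k=1):
    im=s["frame"][:,:,::-1]
    if box: im=im[box[1]:box[3],box[0]:box[2]]
    cv2.imwrite(name,cv2.resize(im,None,fx=k,fy=k,interpolation=cv2.INTER_CUBIC))
E
python3 - <<'E'
from h import *
s=imaging.snapshot("top")
im=s["frame"]; hsv=cv2.cvtColor(im,cv2.COLOR_RGB2HSV)
for p in [(320,225),(293,245),(300,195),(300,157),(100,300),(226,251),(345,230)]: print(p,im[p[1],p[0]],hsv[p[1],p[0]])
m=(hsv[:,:,0]<16).astype(np.uint8)*255; m[:130]=0
m=cv2.morphologyEx(m,cv2.MORPH_OPEN,np.ones((2,2)))
cs,_=cv2.findContours(m,cv2.RETR_EXTERNAL,cv2.CHAIN_APPROX_NONE)
for c in cs:
    if cv2.contourArea(c)<300: continue
    r=cv2.minAreaRect(c); b=cv2.boxPoints(r); print(cv2.contourArea(c),b.round(1).tolist())
    for z in (0,18,22): 
        w=cast(s,b,z)[:,:2]; print(z,w.round(1).tolist(),np.linalg.norm(np.diff(w,axis=0),axis=1).round(1))
big=[c for c in cs]; 
save(s,"pics/crop1.png",(190,120,420,285),3)
cv2.imwrite("pics/mask.png",m)
E
```

```text
(320, 225) [129 106  63] [ 20 130 129]
(293, 245) [73 43 24] [ 12 171  73]
(300, 195) [131  87  47] [ 14 164 131]
(300, 157) [130  88  47] [ 15 163 130]
(100, 300) [123 105  66] [ 21 118 123]
(226, 251) [130 134 138] [105  15 138]
(345, 230) [74 43 27] [ 10 162  74]
2564.5 [[283.79998779296875, 229.10000610351562], [340.0, 208.8000030517578], [355.3999938964844, 251.6999969482422], [299.29998779296875, 271.8999938964844]]
0 [[541.5, 66.7], [585.6, -63.3], [487.0, -94.6], [444.2, 33.9]] [137.2 103.5 135.4]
18 [[539.9, 67.0], [583.2, -60.6], [486.3, -91.3], [444.3, 34.8]] [134.7 101.6 132.9]
22 [[539.5, 67.1], [582.7, -60.0], [486.2, -90.5], [444.4, 35.0]] [134.2 101.2 132.4]
7094.5 [[214.8000030517578, 169.89999389648438], [389.79998779296875, 137.89999389648438], [400.1000061035156, 194.0], [225.10000610351562, 226.0]]
0 [[682.0, 223.9], [752.1, -187.3], [617.8, -203.8], [550.9, 200.3]] [417.  135.4 409.6]
18 [[677.8, 221.3], [746.6, -182.3], [614.7, -198.5], [549.1, 198.2]] [409.4 132.9 402.1]
22 [[676.9, 220.7], [745.4, -181.2], [614.1, -197.3], [548.7, 197.7]] [407.7 132.3 400.4]
347.0 [[329.79998779296875, 147.5], [388.20001220703125, 139.10000610351562], [389.79998779296875, 150.89999389648438], [331.5, 159.1999969482422]]
0 [[731.1, -44.9], [749.1, -183.2], [720.6, -185.6], [702.8, -47.8]] [139.4  28.6 138.9]
18 [[726.1, -42.5], [743.7, -178.3], [715.7, -180.6], [698.3, -45.4]] [136.9  28.1 136.4]
22 [[724.9, -42.0], [742.5, -177.2], [714.6, -179.5], [697.2, -44.9]] [136.3  28.  135.8]
```

View pics/crop1.png

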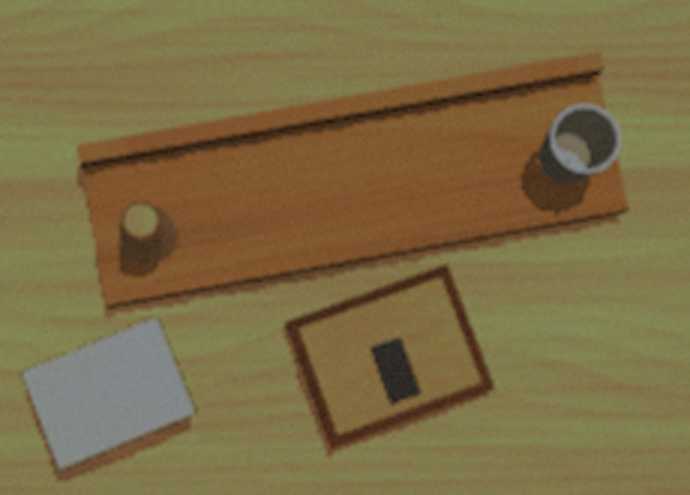

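```bash
cat > meas.py <<'E'
from h import *
def edge(s,col,lo,hi,sign):   # row of strongest V gradient in column; sign -1: bright->dark going down
    g=cv2.GaussianBlur(cv2.cvtColor(s["frame"],cv2.COLOR_RGB2GRAY).astype(float),(3,1),0)[:,col]
    d=np.gradient(g)[lo:hi]*sign; i=int(np.argmax(d)); i=min(max(i,1),len(d)-2)
    a,b,c=d[i-1:i+2]; den=a-2*b+c
    return lo+i+(0.5*(a-c)/den if den else 0)
def line(s,p0,p1,z,sign,win=5):
    pts=[]
    for c in range(int(p0[0])+3,int(p1[0])-3):
        r=p0[1]+(p1[1]-p0[1])*(c-p0[0])/(p1[0]-p0[0]); pts.append((c,edge(s,c,int(r-win),int(r+win+1),sign)))
    w=cast(s,pts,z)[:,:2]
    for _ in range(3):
        m=np.median(w,0); vx,vy,x0,y0=cv2.fitLine(w.astype(np.float32),cv2.DIST_HUBER,0,.01,.01).ravel()
        d=(w-[x0,y0])@[-vy,vx]; w=w[abs(d)<max(1.5,2*np.std(d))]
    return np.array([x0,y0]),np.array([vx,vy]),np.std(d)
E
python3 - <<'E'
from meas import *
s=imaging.snapshot("top")
f=line(s,(228,221.5),(397,190.5),22,-1,4); r=line(s,(250,168),(388,143.5),40,-1,4)
print("front",f,"rail",r)
for o,v,_ in (f,r): v=v*np.sign(v[1]);print("yaw",np.arctan2(-v[0],v[1]))
v=f[1]*np.sign(f[1][1]); n=np.array([v[1],-v[0]]); print("front-rail dist (106):",(r[0]-f[0])@n)
ends=cast(s,[(225.7,221.7),(398.3,190)],22)[:,:2]; print("ends",ends, np.linalg.norm(ends[0]-ends[1]),"mid",ends.mean(0))
far=line(s,(286,228),(338.7,209.3),18,-1,4);near=line(s,(300.7,269.3),(353.7,249),18,-1,4);near2=line(s,(300.7,269.3),(353.7,249),18,1,4)
for q in(far,near,near2): print("frame",q[0],q[2],(q[0]-f[0])@n,np.arctan2(*(q[1]*np.sign(q[1][1])*[-1,1])))
c=cast(s,[(286,228),(338.7,209.3),(353.7,249),(300.7,269.3)],18)[:,:2]
print(c,np.linalg.norm(np.diff(c,axis=0),axis=1)); m=ends.mean(0); print("riser coords rel front mid",np.c_[(c-m)@n,(c-m)@v], "centre",c.mean(0))
t=sensors.current_joints(); print(sensors.current_tool_rot())
E
```

```text
front (array([592.7877  ,   2.213327], dtype=float32), array([ 0.16491036, -0.9863086 ], dtype=float32), np.float64(0.27325787640099325)) rail (array([701.9501 , -13.96644], dtype=float32), array([ 0.16461489, -0.9863579 ], dtype=float32), np.float64(0.2047521479461483))
yaw 0.16566713
yaw 0.16536757
front-rail dist (106): 104.99955
ends [[ 558.36868389  196.25352426]
 [ 623.30050014 -193.7924401 ]] 395.4137011709842 mid [590.83459202   1.23054208]
frame [563.499      9.221337] 0.12397680323635925 -27.731998 0.32823821827830074
frame [480.40912  -31.544458] 0.2452676775187413 -116.40699 0.3257721306465004
frame [466.45883 -19.75652] 0.47542156543334013 -128.22232 0.3293379035613845
[[542.15219708  62.06492341]
 [582.22121741 -57.62627071]
 [492.44267651 -87.69678247]
 [450.04073412  31.51623021]] [126.22007899  94.68063204 126.52931324]
riser coords rel front mid [[ -37.98364377   68.02970327]
 [ -18.20154349  -56.63054442]
 [-111.70982715  -71.4839364 ]
 [-133.87176554   53.08939985]] centre [516.71420628 -12.93547489]
[[-9.74167392e-01  2.25827030e-01 -2.09598316e-04]
 [ 2.25827120e-01  9.74167184e-01 -6.39820928e-04]
 [ 5.96949410e-05 -6.70625669e-04 -9.99999773e-01]]
```

```bash
cat >> h.py <<'E'
YAW=0.1655; C,S=np.cos(YAW),np.sin(YAW); O=np.array([592.5,1.5,0]); RZ=np.array([[C,-S,0],[S,C,0],[0,0,1]])
def att(a):  # a = tool depression in degrees (90 = straight down)
    a=np.radians(a); z=np.array([np.cos(a),0,-np.sin(a)]); y=np.array([0,1,0]); return RZ@np.c_[np.cross(y,z),y,z]
def W(u,v,z): return O+RZ@np.array([u,v,z],float)
def U(): return RZ.T@(np.array(sensors.current_ee_pos())-O)
def F(): return RZ.T@np.array(sensors.current_wrist_force())
def guard(target,step,fmax,base,speed=40,axes=(0,1,2)):
    """straight riser-frame line in small steps; stops when the force change over axes passes fmax"""
    p=U(); d=np.array(target,float)-p; n=max(1,int(np.ceil(np.linalg.norm(d)/step)))
    for i in range(1,n+1):
        manip.servo_line(W(*(p+d*i/n)),speed)
        f=F()-base
        if np.linalg.norm(f[list(axes)])>fmax: return True,f
    return False,f
E
python3 - <<'E'
from h import *
jaws.move_gripper(70)
manip.movep(W(-165,-2,120),att(90)); print(sensors.current_time_s(),sensors.current_joints())
manip.servo_line(W(-165,-2,30),120); b=F(); print(b)
print(guard((-165,-2,4),1,3,b,30,(2,)),U(),sensors.current_time_s(),sensors.current_gripper_width())
E
```

```text
2.8333 [-1.71278321e-01  3.34251958e-01  2.05723221e+00  8.41778701e-05
  7.49928380e-01 -1.90821067e+00]
[-0.57479674 -0.10922137  0.80529689]
(True, array([-1.70044944, -0.24518922,  7.6492427 ])) [-164.873602     -2.03277447    6.27826267] 9.9833 70.02893854685658
```

Run:
```python
from h import *
manip.servo_line(W(-165,-2,14),60); b=F()
manip.servo_line(W(-118,-2,14),40); print(F()-b,U())
print(guard((-104,-2,14),1.0,3.5,b,30,(0,)),U(),sensors.current_time_s())
s=imaging.snapshot("top"); save(s,"pics/p2.png",(190,120,420,285),3)
```

```text
[-1.53630003  0.13921351 -0.39746153] [-117.98112561   -2.06975528   14.06453602]
(True, array([-3.64614916,  0.30608029,  0.22771251])) [-111.18476821   -1.97548886   13.97198462] 13.3417
```

View pics/p2.png

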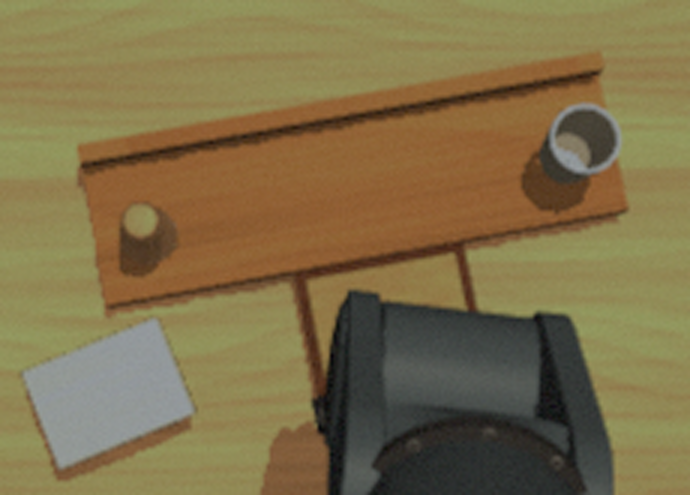

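```bash
cat > lever.py <<'E'
from h import *
TIP=6.4
P0=np.array([(-11,0),(0,11),(0,18),(-100,18),(-100,11),(-89,0)],float)
def pose(th):
    t=np.radians(min(th,90)); R=np.array([[np.cos(t),np.sin(t)],[-np.sin(t),np.cos(t)]])
    p=P0@R.T; p[:,1]-=p[:,1].min(); p[:,0]-=p[p[:,1]<22,0].max()
    if th>90:
        f=np.radians(th-90); e=np.array([np.sin(f),np.cos(f)]); m=np.array([-np.cos(f),np.sin(f)]); K=np.array([-22*np.tan(f),0])
        p[4]=K+100*e+7*m; p[5]=K+89*e+18*m
    return p
def adeg(th): return min(max(70,45+th),90)
def tcp(th,dl,maxdepth=16):
    p=pose(th); a=adeg(th); r=np.radians(a); n=np.array([np.sin(r),np.cos(r)]); t=np.array([np.cos(r),-np.sin(r)])
    q=min((p[4],p[5]),key=lambda k:k@n)
    c=q+dl*n
    off=np.array([TIP*np.cos(r)+11*np.sin(r),-TIP*np.sin(r)+11*np.cos(r)])   # front corner minus TCP
    low=11*np.cos(r)+TIP*np.sin(r)
    for d in np.arange(maxdepth,-1,-.25):
        x=c+t*d-off
        if x[1]-low>=0.8: break
    return x,a,n
def lever(ths,dl,b,v=-2,lo=2,hi=6,stop=12,speed=60,auto=True):
    for th in ths:
        x,a,n=tcp(th,dl); manip.servo_line(W(x[0],v,x[1]),speed,att(a))
        f=F()-b; fn=-(f[[0,2]]@n)
        print(th,round(a),x.round(1),"dl",round(dl,1),"f",f.round(1),"fn",round(fn,1))
        if np.linalg.norm(f)>stop: print("STOP"); break
        if auto: dl+= .4 if fn<lo else -.4 if fn>hi else 0
    print("t",sensors.current_time_s()); return dl
E
python3 - <<'E'
from lever import *
manip.servo_line(W(-135,-2,25),120)
x,a,n=tcp(0,-4); manip.servo_line(W(x[0],-2,x[1]),60,att(a)); b=F(); np.save("b.npy",b); print("base",b,U(),sensors.current_time_s())
dl=-1
for dl in np.arange(-1,2.1,.4):
    x,a,n=tcp(0,dl); manip.servo_line(W(x[0],-2,x[1]),30); f=F()-b; print(round(dl,1),f.round(1))
    if -f[0]>3: break
dl=lever([1,2,3,4.5,6,8],dl,b); np.save("dl.npy",dl)
s=imaging.snapshot("side"); save(s,"pics/p3.png",(180,150,400,320),3)
E
```

```text
Traceback (most recent call last):
workcell.MotionError: the arm cannot follow that straight line within its joint ranges
```

Run:
```python
from lever import *
np.set_printoptions(precision=3,suppress=True)
print(U(),np.array(sensors.current_joints()))
for u,z in ((-135,25),(-120,11),(-118,40)):
  for a in (90,85,80,75,70):
    R=att(a); Rf=R@np.diag([-1,-1,1])
    print(u,z,a,planner.solve_ik(W(u,-2,z),R),planner.solve_ik(W(u,-2,z),Rf))
```

```text
[-134.397   -2.225   25.328] [-0.151  0.567  2.019  0.     0.554 -1.887]
-135 25 90 [-0.151  0.568  2.02  -0.     0.554 -1.887] [-0.151  0.568  2.02  -0.     0.554  1.255]
-135 25 85 [-0.166  0.547  2.073  0.067  0.44  -1.962] [-0.166  0.547  2.073  0.067  0.44   1.18 ]
-135 25 80 [-0.183  0.533  2.125  0.187  0.325 -2.092] [-0.183  0.533  2.125  0.187  0.325  1.05 ]
-135 25 75 [-0.202  0.524  2.176  0.446  0.217 -2.363] [-0.202  0.524  2.176  0.446  0.217  0.779]
-135 25 70 None [-0.222  0.524  2.224  1.087  0.146  0.122]
-120 11 90 [-0.141  0.613  1.983 -0.     0.545 -1.877] [-0.141  0.613  1.983 -0.     0.545  1.265]
-120 11 85 [-0.155  0.593  2.037  0.066  0.429 -1.951] [-0.155  0.593  2.037  0.066  0.429  1.191]
-120 11 80 [-0.171  0.579  2.09   0.188  0.313 -2.081] [-0.171  0.579  2.09   0.188  0.313  1.06 ]
-120 11 75 [-0.188  0.572  2.14   0.46   0.203 -2.365] [-0.188  0.572  2.14   0.46   0.203  0.776]
-120 11 70 None [-0.207  0.572  2.189  1.168  0.136  0.054]
-118 40 90 [-0.139  0.555  1.976 -0.     0.611 -1.876] [-0.139  0.555  1.976 -0.     0.611  1.266]
-118 40 85 [-0.154  0.532  2.03   0.057  0.497 -1.94 ] [-0.154  0.532  2.03   0.057  0.497  1.202]
-118 40 80 [-0.17   0.515  2.082  0.153  0.383 -2.044] [-0.17   0.515  2.082  0.153  0.383  1.098]
-118 40 75 [-0.187  0.504  2.134  0.339  0.272 -2.239] [-0.187  0.504  2.134  0.339  0.272  0.902]
-118 40 70 [-0.205  0.5    2.184  0.763  0.18  -2.676] [-0.205  0.5    2.184  0.763  0.18   0.466]
```

```bash
sed -i 's/max(70,45+th)/max(75,45+th)/' lever.py
python3 - <<'E'
from lever import *
x,a,n=tcp(0,-4); manip.servo_line(W(x[0],-2,x[1]),60,att(a)); b=F(); np.save("b.npy",b); print("base",b,U(),sensors.current_time_s())
for dl in np.arange(-1,2.1,.4):
    x,a,n=tcp(0,dl); manip.servo_line(W(x[0],-2,x[1]),30); f=F()-b; print(round(dl,1),f.round(1))
    if -f[0]>3: break
dl=lever([1,2,3,4.5,6,8],dl,b); np.save("dl.npy",dl)
s=imaging.snapshot("side"); save(s,"pics/p3.png",(180,150,400,320),3)
E
```

```text
base [-0.01072183 -0.17520532 -0.27258667] [-114.89471731   -2.06996736    9.89301493] 14.6583
-1.0 [-0.8  0.7 -0.7]
-0.6 [-0.3 -0.4  1.1]
-0.2 [0.6 0.3 0.9]
0.2 [-1.6 -0.5  0.6]
0.6 [-4.8 -0.8  2.3]
1 75 [-110.2   10. ] dl 0.6 f [-5.6 -1.   1.3] fn 5.1
2 75 [-109.8    9.9] dl 0.6 f [-8.3 -1.8  2.5] fn 7.3
3 75 [-109.9    9.9] dl 0.2 f [-7.8 -1.3  2. ] fn 7.1
4.5 75 [-109.7    9.9] dl -0.2 f [-8.1 -1.9  1.7] fn 7.4
6 75 [-109.4    9.9] dl -0.6 f [-9.3 -1.8  2.8] fn 8.2
8 75 [-109.1   10.9] dl -1.0 f [-8.2 -1.7 -0.8] fn 8.2
t 17.4083
```

View pics/p3.png

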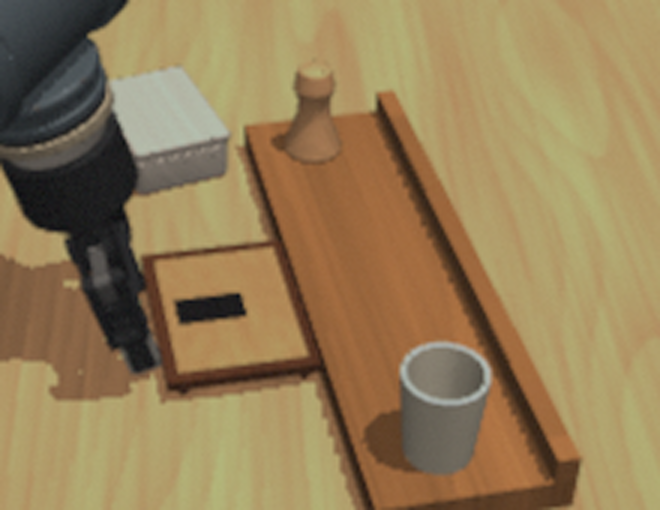

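```bash
python3 - <<'E'
s=open('lever.py').read()
i=s.index("def tcp("); j=s.index("def lever(")
s=s[:i]+'''def tcp(th,dl,D0=4.4):
    p=pose(th); a=adeg(th); r=np.radians(a); n=np.array([np.sin(r),np.cos(r)]); t=np.array([np.cos(r),-np.sin(r)])
    k=np.clip((th-30)/12,0,1)                      # flush on the bevel: slip the tip down past its inner edge
    q=p[4]+t*(D0+k*(18-D0)) if th<=45 else p[5]+t*5
    off=np.array([TIP*np.cos(r)+11*np.sin(r),-TIP*np.sin(r)+11*np.cos(r)])   # front corner minus TCP
    return q+dl*n-off,a,n
'''+s[j:]
open('lever.py','w').write(s)
E
python3 - <<'E'
from lever import *
for th in (0,8,30,36,42,45,46,60,90,110): print(th,tcp(th,0)[0].round(1),adeg(th))
b=np.load("b.npy")
x,a,n=tcp(0,-1.5); print(x); manip.servo_line(W(x[0],-2,x[1]),40,att(a)); print((F()-b).round(1))
dl=.4
for dl in np.arange(0,2.1,.4):
    x,a,n=tcp(0,dl); manip.servo_line(W(x[0],-2,x[1]),30); f=F()-b; print(round(dl,1),f.round(1))
    if -f[0]>4: break
dl=lever([1,2,3,4.5,6,8],dl,b,lo=3,hi=7); np.save("dl.npy",dl)
s=imaging.snapshot("side"); save(s,"pics/p4.png",(180,150,400,320),3)
E
```

```text
0 [-111.1   10.1] 75
8 [-111.1   22.4] 75
30 [-101.2   53.1] 75
36 [-95.1  54.8] 81
42 [-89.4  55.6] 87
45 [-86.7  59.1] 90
46 [-85.8  57.8] 90
60 [-71.1  73. ] 90
90 [-29.   90.4] 90
110 [-5.5 91.2] 90
[-112.59171092    9.69661359]
[-0.5 -0.   1. ]
0.0 [-3.1 -0.2  0.7]
0.4 [-4.8 -1.3  0.7]
1 75 [-110.9   11.7] dl 0.4 f [-4.7 -0.6 -1.8] fn 5.0
2 75 [-110.9   13.3] dl 0.4 f [-5.  -0.5 -2. ] fn 5.4
3 75 [-111.    14.8] dl 0.4 f [-4.9  0.3 -1.4] fn 5.1
4.5 75 [-111.    17.1] dl 0.4 f [-5.8  0.3 -1. ] fn 5.8
6 75 [-110.9   19.4] dl 0.4 f [-5.4  1.1 -0.7] fn 5.4
8 75 [-110.8   22.5] dl 0.4 f [-5.9 -0.1 -0.1] fn 5.8
t 19.7083
```

View pics/p4.png

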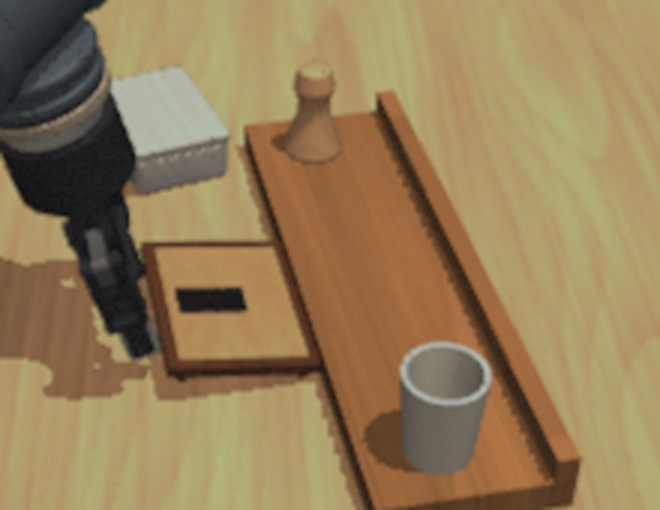

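It lifts: the near edge's right corner has risen from crop (178,388) to (178,372) and the far edge is still at the riser's foot. Continuing.

Run:
```python
from lever import *
b=np.load("b.npy"); dl=float(np.load("dl.npy"))
dl=lever([11,14,17,20,23,26],dl,b,lo=4,hi=8); np.save("dl.npy",dl)
s=imaging.snapshot("side"); save(s,"pics/p5.png",(180,150,400,320),3)
```

```text
11 75 [-110.3   27. ] dl 0.4 f [-5.9  0.1  0. ] fn 5.7
14 75 [-109.5   31.4] dl 0.4 f [-6.2  1.3 -0. ] fn 6.0
17 75 [-108.4   35.7] dl 0.4 f [-6.   1.3  0.8] fn 5.6
20 75 [-107.1   40. ] dl 0.4 f [-7.7  0.7  1.5] fn 7.1
23 75 [-105.5   44.1] dl 0.4 f [-7.5  0.7  1.5] fn 6.8
26 75 [-103.7   48.1] dl 0.4 f [-7.1  0.6  1.8] fn 6.4
t 21.2583
```

View pics/p5.png

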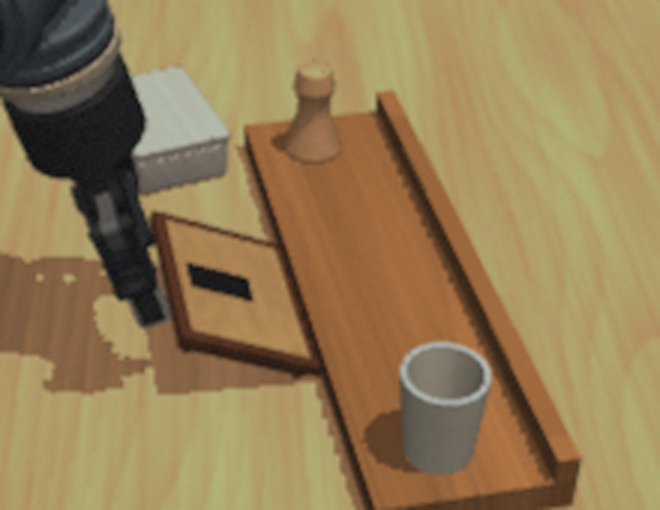

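Run:
```python
from lever import *
b=np.load("b.npy"); dl=float(np.load("dl.npy"))
dl=lever([29,32,35,38,41,45,50,55,60,66,72],dl,b,lo=2,hi=5,speed=70); np.save("dl.npy",dl)
s=imaging.snapshot("side"); save(s,"pics/p6.png",(180,150,400,320),3)
```

```text
29 75 [-101.6   52. ] dl 0.4 f [-4.2 -0.2  0.7] fn 3.8
32 77 [-98.8  53.8] dl 0.4 f [-1.4 -0.1 -0.2] fn 1.4
35 80 [-95.3  54.7] dl 0.8 f [-1.7 -0.5 -0.5] fn 1.8
38 83 [-92.   55.3] dl 1.2 f [-0.9  0.2 -0.4] fn 1.0
41 86 [-88.7  55.6] dl 1.6 f [-1.  -0.6  0.1] fn 0.9
45 90 [-84.7  59.1] dl 2.0 f [-1.6 -0.1 -0.1] fn 1.6
50 90 [-79.6  62.5] dl 2.4 f [-0.5  0.7  0.1] fn 0.5
55 90 [-74.  68.] dl 2.8 f [-2.1  0.6  0.8] fn 2.1
60 90 [-68.3  73. ] dl 2.8 f [-1.3 -0.8  1.4] fn 1.3
66 90 [-60.4  78.2] dl 3.2 f [-0.6 -0.1  0.7] fn 0.6
72 90 [-52.   82.6] dl 3.6 f [-0.7  0.6  0.6] fn 0.7
t 24.1417
```

View pics/p6.png

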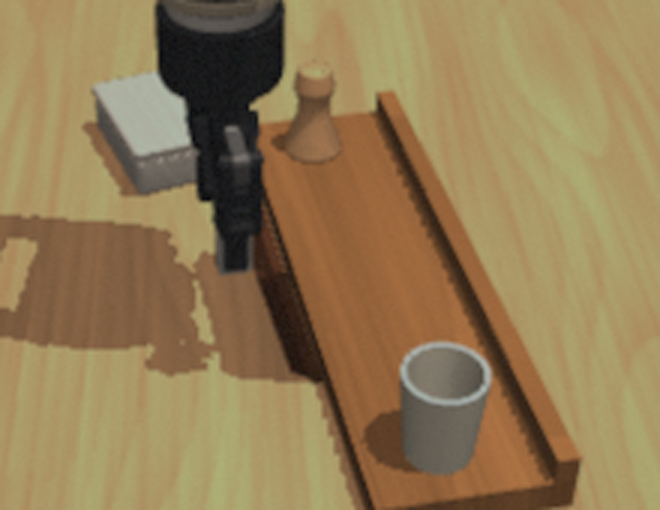

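Run:
```python
from lever import *
b=np.load("b.npy")
lever([78,84,90,96,102,108,113],3.2,b,auto=False,speed=50,stop=10)
manip.sleep(.5)
s=imaging.snapshot("side"); save(s,"pics/p7.png",(180,150,400,320),3)
```

```text
78 90 [-43.9  86.2] dl 3.2 f [-0.8  0.4  0.4] fn 0.8
84 90 [-35.   88.8] dl 3.2 f [-0.6 -0.7  0.8] fn 0.6
90 90 [-25.8  90.4] dl 3.2 f [-0.1  0.3 -0. ] fn 0.1
96 90 [-18.7  91.8] dl 3.2 f [-0.3  0.1  0.4] fn 0.3
102 90 [-11.6  92.2] dl 3.2 f [-0.4 -0.5 -0.6] fn 0.4
108 90 [-4.6 91.6] dl 3.2 f [ 1.3  0.7 -0.1] fn -1.3
113 90 [ 1.1 90.4] dl 3.2 f [ 0.9  0.2 -0. ] fn -0.9
t 26.325
```

View pics/p7.png

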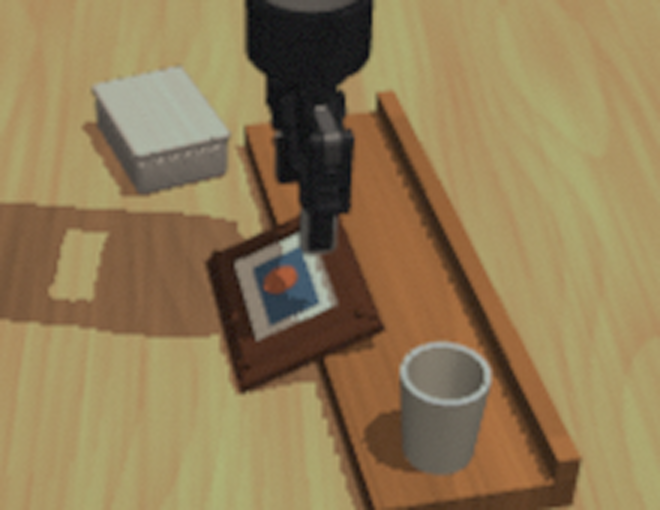

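Face up and apparently leaning with its far edge, at crop (210,262)-(240,390), in front of the riser. I'll back off and triangulate.

Run:
```python
from h import *
manip.servo_line(W(-60,-2,130),200); manip.servo_line(W(-210,-2,90),200)
s=imaging.snapshot("side"); t=imaging.snapshot("top"); print(sensors.current_time_s())
a=cv2.resize(s["frame"][170:300,220:360],(420,390),interpolation=cv2.INTER_CUBIC); c=cv2.resize(t["frame"][160:290,250:390],(420,390) ,interpolation=cv2.INTER_CUBIC)
cv2.imwrite("pics/p8.png",np.hstack([a[:,:390],c[:,:410]])[:,:,::-1])
```

```text
28.4167
```

View pics/p8.png

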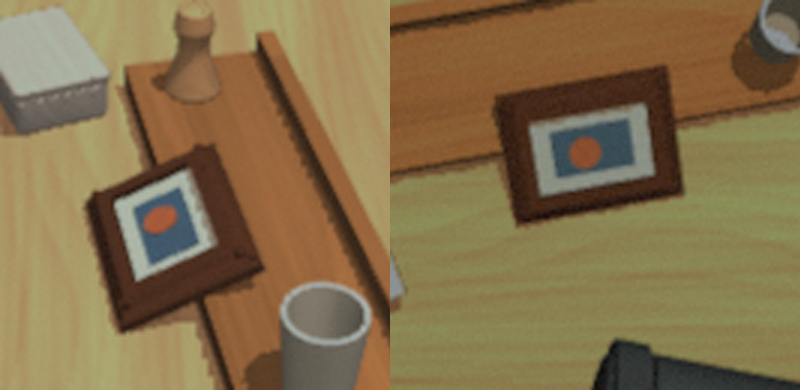

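```bash
cat > tri.py <<'E'
from h import *
def tri(s,ps,t,pt):
    out=[]
    for a,b in zip(ps,pt):
        A=[];B=[]
        for c,p in((s,a),(t,b)):
            e=np.array(c["eye"]); d=cast(c,[p],0)[0]-e; d/=np.linalg.norm(d); M=np.eye(3)-np.outer(d,d); A.append(M);B.append(M@e)
        x=np.linalg.solve(sum(A),sum(B)); out.append(RZ.T@(x-O))
    return np.array(out)
E
python3 - <<'E'
from tri import *
s=imaging.snapshot("side"); t=imaging.snapshot("top")
ps=np.array([(88,203),(120,332),(263,268),(212,145)])/3+[220,170]
pt=(np.array([(518,226),(683,193),(667,67),(498,98)])-[390,0])/3+[250,160]
p=tri(s,ps,t,pt); print("FL FR NR NL\n",p.round(1),np.linalg.norm(np.roll(p,-1,0)-p,axis=1).round(1))
for n,q in zip(("FL","FR"),p[:2]): print(n,proj(s,W(*q)),proj(t,W(*q)))
E
```

```text
FL FR NR NL
 [[-55.3  55.5   3.8]
 [-54.9 -72.7   0.9]
 [ 36.5 -73.3  39.7]
 [ 35.1  54.5  42.8]] [128.3  99.3 127.9  98.4]
FL [[248.2545703  237.79611545]] [[292.57345295 234.32502901]]
FR [[259.58113376 280.72251555]] [[347.63289679 223.98264508]]
```

Run:
```python
from lever import *
manip.servo_line(W(-110,-9,25),200,att(90)); manip.servo_line(W(-85,-9,8.5),100); b=F(); np.save("b.npy",b)
p=[]
for u in range(-68,-44,2):
    manip.servo_line(W(u,-9,8.5),40); f=F()-b; print(u,f.round(1))
    if np.linalg.norm(f)>9: print("STOP");break
print(sensors.current_time_s())
s=imaging.snapshot("side"); t=imaging.snapshot("top"); np.savez("st.npz",s=s["frame"],t=t["frame"])
# dark-brown frame mask, both views
for n,c in(("side",s),("top",t)):
    h=cv2.cvtColor(c["frame"],cv2.COLOR_RGB2HSV); m=((h[...,0]<14)&(h[...,2]<95)&(h[...,1]>120)).astype(np.uint8)
    q=proj(c,W(-10,-9,22))[0].astype(int); M=np.zeros_like(m); M[q[1]-45:q[1]+45,q[0]-45:q[0]+45]=1; m*=M
    k,_=cv2.findContours(m,cv2.RETR_EXTERNAL,cv2.CHAIN_APPROX_NONE); k=max(k,key=cv2.contourArea)
    ap=cv2.approxPolyDP(cv2.convexHull(k),4,True)[:,0]; print(n,cv2.contourArea(k),ap.tolist())
```

```text
-68 [ 0.2 -1.1  0.5]
-66 [ 0.4 -0.5  0.6]
-64 [-1.3 -0.6 -0.1]
-62 [-0.8 -0.6 -1. ]
-60 [-0.3 -0.7 -0.6]
-58 [-0.3 -0.5 -0.7]
-56 [-0.5  0.3 -0.4]
-54 [-1.4 -1.1  0.1]
-52 [-1.3  0.1 -1. ]
-50 [-1.5 -0.3 -0.7]
-48 [-1.  -0.5 -0.4]
-46 [ 0.5  0.1 -0. ]
33.0417
side 1080.0 [[296, 211], [313, 252], [291, 288], [269, 275], [270, 227]]
top 303.0 [[299, 183], [291, 225], [284, 186]]
```

Run:
```python
from lever import *
s=imaging.snapshot("side"); t=imaging.snapshot("top")
for z in(22,29,40):print(z,[(RZ.T@(w-O)).round(1).tolist() for w in cast(s,[(296,211),(313,252),(291,288),(269,275),(270,227)],z)])
for z in(22,29): print("top",z,[(RZ.T@(w-O)).round(1).tolist() for w in cast(t,[(299,183),(291,225),(284,186)],z)])
for v in(-50,-30,0,30,40):   # classify along u in the side view at fixed v, z=30
    print(v,[(u,s["frame"][tuple(proj(s,W(u,v,29))[0].round().astype(int)[::-1])].tolist()) for u in range(-55,76,10)])
```

```text
22 [[60.3, 105.5, 22.0], [59.7, -35.2, 22.0], [-6.4, -123.6, 22.0], [-38.7, -82.6, 22.0], [-7.6, 60.1, 22.0]]
29 [[57.7, 96.2, 29.0], [57.1, -43.0, 29.0], [-8.3, -130.3, 29.0], [-40.2, -89.8, 29.0], [-9.5, 51.3, 29.0]]
40 [[53.6, 81.5, 40.0], [53.0, -55.2, 40.0], [-11.2, -141.0, 40.0], [-42.6, -101.2, 40.0], [-12.4, 37.4, 40.0]]
top 22 [[54.9, 20.3, 22.0], [-35.5, 56.0, 22.0], [54.3, 55.0, 22.0]]
top 29 [[53.6, 21.0, 29.0], [-36.1, 56.3, 29.0], [53.0, 55.3, 29.0]]
-50 [(-55, [61, 58, 55]), (-45, [29, 27, 28]), (-35, [24, 24, 28]), (-25, [80, 58, 45]), (-15, [87, 66, 52]), (-5, [75, 45, 32]), (5, [71, 44, 31]), (15, [77, 47, 31]), (25, [77, 44, 29]), (35, [61, 39, 26]), (45, [74, 46, 30]), (55, [161, 106, 63]), (65, [164, 109, 64]), (75, [161, 107, 65])]
-30 [(-55, [78, 60, 45]), (-45, [27, 26, 23]), (-35, [35, 35, 36]), (-25, [83, 73, 61]), (-15, [161, 168, 152]), (-5, [86, 102, 111]), (5, [173, 177, 157]), (15, [90, 66, 53]), (25, [76, 48, 31]), (35, [72, 44, 31]), (45, [68, 42, 27]), (55, [57, 37, 28]), (65, [165, 110, 65]), (75, [164, 108, 65])]
0 [(-55, [34, 35, 35]), (-45, [24, 
[... 167 characters left out ...]
84, 56, 44]), (45, [81, 49, 32]), (55, [89, 56, 38]), (65, [165, 110, 64]), (75, [165, 110, 64])]
30 [(-55, [28, 25, 30]), (-45, [21, 23, 21]), (-35, [45, 44, 43]), (-25, [72, 69, 68]), (-15, [94, 94, 86]), (-5, [171, 171, 152]), (5, [71, 92, 107]), (15, [65, 87, 105]), (25, [158, 162, 147]), (35, [92, 69, 54]), (45, [85, 53, 37]), (55, [85, 51, 32]), (65, [164, 108, 64]), (75, [165, 109, 64])]
40 [(-55, [105, 85, 70]), (-45, [26, 22, 25]), (-35, [44, 42, 43]), (-25, [77, 74, 71]), (-15, [40, 39, 40]), (-5, [132, 126, 111]), (5, [179, 179, 158]), (15, [79, 97, 108]), (25, [157, 159, 145]), (35, [90, 65, 51]), (45, [87, 53, 37]), (55, [85, 51, 33]), (65, [165, 110, 64]), (75, [163, 107, 62])]
```

Run:
```python
from tri import *
b=np.load("b.npy"); L=38
for ph in (32,28,24,20,16,12,8,4,0):
    r=np.radians(ph); g=np.array([-L*np.cos(r)-7*np.sin(r),22-L*np.sin(r)+7*np.cos(r)])
    manip.servo_line(W(g[0]-11+.4,-9,8.5+g[1]-7.2),40); f=F()-b; print(ph,f.round(1))
    if np.linalg.norm(f)>10: print("STOP");break
print(U(),sensors.current_time_s())
s=imaging.snapshot("side"); t=imaging.snapshot("top")
pts=[]
for n,c in(("side",s),("top",t)):
    h=cv2.cvtColor(c["frame"],cv2.COLOR_RGB2HSV); m=((h[...,0]<14)&(h[...,2]<105)&(h[...,1]>110)).astype(np.uint8)
    q=proj(c,W(10,-9,30))[0].astype(int); M=np.zeros_like(m); M[q[1]-48:q[1]+48,q[0]-48:q[0]+48]=1; m*=M
    k,_=cv2.findContours(m,cv2.RETR_EXTERNAL,cv2.CHAIN_APPROX_NONE); k=max(k,key=cv2.contourArea)
    ap=cv2.approxPolyDP(cv2.convexHull(k),3,True)[:,0]; print(n,cv2.contourArea(k),ap.tolist(),[(RZ.T@(w-O)).round(0)[:2].tolist() for w in cast(c,ap,29)])
```

```text
32 [-0.2 -1.1 -0.3]
28 [-1.5 -1.2 -0.9]
24 [-1.9 -0.5  0.7]
20 [-2.1 -0.4  0.2]
16 [-0.4 -0.7 -0.3]
12 [ 0.1 -0.4  0.9]
8 [0.6 1.  0.8]
4 [ 0.3 -0.7 -0.5]
0 [ 0.3  0.2 -0.5]
[-48.46424963  -9.02482868  30.47461339] 35.4917
side 1039.5 [[301, 222], [319, 264], [269, 271], [269, 221]] [[58.0, 56.0], [59.0, -79.0], [-38.0, -79.0], [-7.0, 72.0]]
top 349.0 [[301, 179], [292, 226], [283, 183]] [[62.0, 15.0], [-39.0, 55.0], [60.0, 56.0]]
```

Run:
```python
from h import *
b=np.load("b.npy")
print(guard((-12,-9,30.5),6,8,b,40),U())
r=guard((0,-9,30.5),.8,5,b,30,(0,)); print(r,U()); 
s=r[0] and print("contact"); print(sensors.current_time_s())
```

```text
(False, array([ 0.54253881, -1.66062005, -0.07209385])) [-11.68479199  -8.99186507  30.51623071]
(True, array([-8.94523298, -0.96352158,  3.85503564])) [-4.98854477 -8.89946969 30.27316978]
contact
40.075
```

Run:
```python
from meas import *
manip.servo_line(W(-60,-9,32),100); manip.servo_line(W(-200,-9,120),250)
manip.sleep(.3); print(F(),sensors.current_time_s())
import h
for n in("side","top"):
    c=imaging.snapshot(n); hs=cv2.cvtColor(c["frame"],cv2.COLOR_RGB2HSV); m=((hs[...,0]<14)&(hs[...,2]<105)&(hs[...,1]>110)).astype(np.uint8)
    q=proj(c,h.W(56,-9,30))[0].astype(int); M=np.zeros_like(m); M[q[1]-48:q[1]+48,q[0]-48:q[0]+48]=1; m*=M
    m=cv2.morphologyEx(m,cv2.MORPH_OPEN,np.ones((3,3)))
    k,_=cv2.findContours(m,cv2.RETR_EXTERNAL,cv2.CHAIN_APPROX_NONE); k=max(k,key=cv2.contourArea)
    ap=cv2.approxPolyDP(cv2.convexHull(k),3,True)[:,0]; print(n,[(h.RZ.T@(w-h.O)).round(0)[:2].tolist() for w in cast(c,ap,29)])
    # mat (white) centre and angle: picture side at z=40
    w=((hs[...,1]<60)&(hs[...,2]>120)).astype(np.uint8); q=proj(c,h.W(56,-9,40))[0].astype(int); M[:]=0; M[q[1]-30:q[1]+30,q[0]-30:q[0]+30]=1
    k,_=cv2.findContours(w*M,cv2.RETR_EXTERNAL,cv2.CHAIN_APPROX_NONE); k=max(k,key=cv2.contourArea)[:,0]
    x=np.array([(h.RZ.T@(p-h.O))[:2] for p in cast(c,k,38)]).astype(np.float32); print("mat",cv2.minAreaRect(x))
t=imaging.snapshot("top")
u=lambda p:h.RZ.T@(np.r_[p,29]-h.O)
pts=[proj(t,h.W(6,55,29))[0],proj(t,h.W(6,-73,29))[0]]
for sg in(1,-1):
    l=line(t,pts[0],pts[1],27,sg,4); v=l[1]*np.sign(l[1][1]); print("front edge u",u(l[0])[:2],"yaw err",np.arctan2(-v[0],v[1])-h.YAW,l[2])
```

```text
[ 0.70944922 -0.13107359  0.45771015] 41.8917
side [[106.0, 61.0], [100.0, -81.0], [4.0, -79.0], [6.0, 52.0]]
mat ((53.791893005371094, -10.268741607666016), (55.240196228027344, 81.62760925292969), 0.2796115279197693)
top [[105.0, -72.0], [7.0, -70.0], [7.0, 55.0], [102.0, 55.0]]
mat ((54.67381286621094, -7.278327941894531), (85.99468994140625, 54.683746337890625), 89.93580627441406)
front edge u [ 3.97263489 -7.13425009] yaw err -0.0005596727 0.331737836608349
front edge u [-0.89530366 -8.34702975] yaw err 0.0037825257 2.4817206007753585
```

```bash
python3 -c "
from workcell import ticket; print(ticket.hand_in())"
```

```text
the job is handed in; nothing more can be done
None
```

The job is handed in: by the final camera measurements, the frame lies face up, flat and square (within about 0.01 rad), home against the back rail between the ornaments. The highest force read on the frame was about 10 N, the clock stood at about 42 s, and the gripper is clear of everything.

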